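Nudge two sample discs into their recesses

ROBOT

A 6-joint arm with a two-finger parallel gripper is mounted at the origin on a cart in front of the work surface, level with it; the furniture and walls round the work are solid. World frame = base frame: x ahead of the robot, y to its left, z up, the work surface at z = 0. Lengths are in mm, angles in degrees, forces in N, time in s.
With the tool pointing down it reaches from about 300 to 850 mm from the base axis. Payload 4.2 kg.
Tool frame: the origin (TCP) lies at the very end of the fingers, on their centre line; the grasp point (between the pads) lies 19 mm behind it (env.tcp_to_grasp is the distance from the TCP to the grasp point, in mm); z points along the fingers, y is the line along which they close (so a half turn about z gives the same grasp; the last joint's range is limited). The gripper opens to 91 mm and grips with 3 to 60 N. Pads are 32 mm wide; open, the fingers measure 118 mm over their backs; the gripper's body (76 mm by 178 mm) begins 60 mm behind the grasp point.
Start: joints at [74.886, 18.312, 89.639, -0, 72.044, -1.146], TCP at [138.802, 558.012, 213.976] pointing down, gripper open.
Joint ranges: [-177.97, 177.97], [-48.28, 115.42], [12.27, 149.76], [-77.06, 257.06], [2.81, 150.46], [-146.56, 146.56]. Speed limits (degrees/s): [147.25, 147.25, 180, 180, 180, 180].

INTERFACE

Orientations are given as [roll, pitch, yaw] about the fixed x, y, z axes, in that order (R = Rz(yaw) Ry(pitch) Rx(roll)).
In Python, from workcell import env gives the robot as it stands.
- The arm moves only by the tool move_arm, never from a script. Its argument "plan" is a list of rows, each a list of 3 entries, a list of its own where there are three numbers: the shift along the world's x, y, z in cm, then the turn about the world's z in degrees, then the closure, from 0 (fully open) to 1 (shut). In form: [[[x, y, z], turn, claw], ...]. A call has 1 to 5 rows; each row shifts and turns the commanded pose from where the row before left it; what a row does not reach is not made up. A row lasts 1/10 s, in which the tool goes at most 50 mm and 8.59 degrees, less where a joint would pass 70% of its speed; a pose out of reach is approached as far as the arm can. A call is refused whole if a number of a shift passes 5 or a number of a turn 8.59, either way. A call with a gripper value outside its range is refused whole. The fingers move at their own pace and stop on an object; "squeeze" is the grip in N (left out, the last holds). Time passes only in rows, so rows that do not move let the fingers close. It gives the time, the measured TCP pose, the force, the opening and the grip force at its end, in the units of the state.
- env.state(): the state, without advancing time (a new reading comes with each control period).
- env.grab_frame(name): name is "scene" or "top" or "wrist"; returns a dict with "frame" (400x640x3 uint8, red, green, blue), "z_map" (400x640 float32, mm along the optical axis (not along the pixel's ray), 0 where there is no reading), "fovy" (degrees; the focal length in pixels is half the picture's height over the tangent of half this angle, whatever the lens; pixels are square), "cx", "cy" (the principal point, pixels), "D" ([k1, k2, p1, p2, k3] as OpenCV has them; the pictures are not rectified), "position" and "orientation" of the camera in the world. Camera axes: x right, y down, z forward; pixel columns grow to the right and rows downward; lengths in mm; the calibration is good to about 2 mm. A picture is of the moment at which its call begins.
- env.job_done(): hands the job in; it is judged then, once.
Trained networks look in a picture, given as the dict that the camera call returned (one of the last four; its "shot" number tells which), for a name from the list of things; names that differ only in an ending like _2 or _b are one class to them, and where a whole thing is asked for, a point or a joint stands for the part that bears it (a point fixed in the world has none). Each returns a list of dicts, best first, with "score" (0 to 1); they miss things now and then, are a little off and sometimes report something else, mostly with a low value. They report only what shows in the picture. A call takes as long as a camera call. They do not tell look-alikes from the thing itself.
- env.search_frame(picture, label): "point" ([column, row] in pixels, amid what is visible of it).
- env.landmark_of(picture, label): "point" ([column, row] in pixels: a listed point, or the origin of a listed thing).
The state is a dict: "time_s": time; "qpos": joint angles; "qvel": joint speeds; "effort": joint torques, N m; "ee_pos": TCP position; "ee_rot": TCP orientation; "force": force on the tool from outside, world axes, zero at the start; "torque": the same for the moment, N m; "gripper_width": finger opening in mm; "gripper_force": force on a finger pad.
Only numpy, scipy, OpenCV 4.12 (cv2) and the standard library are available. Lean on these libraries where they do the work, as an engineer would, in place of code of your own. Each camera call takes 0.05 s, during which the arm holds its last target. There are 200 camera calls.

TASK

Two loose steel sample discs lie on top of the grey sample carrier. With the fingertips push each disc across the carrier's top, over the rim of the recess that fits it, the large disc into the large recess and the small disc into the small one, until both have dropped in and lie flat on the bottom. Only push or press the discs, never lift one off the carrier, and leave the things standing around it where they are.

Things in the scene. Friction and masses are not known exactly. Their poses are not given: they have to be found in the camera images.
- carrier: fixed grey plastic block, 136 (x) x 130 (y) x 24 mm high, on the worktop; origin: centre of its underside, z up. The flat top has no raised edge. Near the +x edge are two round recesses (centres x +36 mm, y +32 and -32 mm), 9 mm deep, rims chamfered 1.5 mm. The discs start on the -x half. A low bolt lug, 13 mm high, sticks out 16 mm in the middle of each y side.
- large_recess (a point): centre of the floor of the large recess, 46 mm in diameter, floor 15 mm above the worktop, rim 9 mm higher; axes as the carrier's
- small_recess (a point): centre of the floor of the small recess, 34 mm in diameter, floor 15 mm above the worktop, rim 9 mm higher; axes as the carrier's
- large_disc: loose steel disc, 42 mm in diameter, 10 mm thick, about 0.1 kg, lying flat on the carrier; origin at the centre of its underside, z up. Seated in its recess it stands 1 mm above the carrier's top. It would not fit the small recess.
- small_disc: loose steel disc, 30 mm in diameter, 10 mm thick, about 0.05 kg, lying flat on the carrier; origin at the centre of its underside, z up. Seated in its recess it stands 1 mm above the carrier's top. It would drop into the large recess too, which is wrong. Which of the two discs lies on which side of the carrier varies.
- timer: bystander: white lab timer lying on its back, 62 x 62 x 19 mm, origin at the centre of its underside, on the worktop to the +y side of the carrier
- cool_rack: bystander: green cooler rack with microtubes, 58 x 105 x 41 mm, origin at the centre of its underside, on the worktop to the -y side of the carrier
- tape_roll: bystander: yellow roll of tape lying flat, 84 mm in diameter, 19 mm high, origin at the centre of its underside, behind (+x of) the carrier
- microtube: bystander: small clear microtube lying down, 16 x 41 x 13 mm, origin at its underside, behind (+x of) the carrier
- bottle: bystander: white reagent bottle with black cap, 50 mm in diameter, 117 mm high, origin at the centre of its underside, behind (+x of) the carrier
Not all that is in view belongs to the job. Leave any red look-alike of the small_disc alone.

How it is judged:
By the outcome, as a careful person would: the job done as asked, in the order asked, and still so for the second after the job is handed in, with the robot touching nothing.
It also fails if it takes over 54 s, if anything falls off the work surface, if the arm or the gripper's body presses on something with over 40 N, if the wrist force passes 120 N, or if a joint passes its speed limit or range.

## Working session

There is one attempt and no reset: what is moved stays moved. The work goes in short steps, Python scripts to look and compute and a tool call to move; the robot and the scene stay as the last step left them, time stands still between calls to the robot, and variables do not carry over. Pictures are saved under pics/ and viewed, at most 10 in all, crops included, and the job is handed in when it is done.

Besides the shell and the picture viewer there is one more tool, called as a command line: name --argument value ..., lists and objects as JSON in quotes. move_arm: Moves the arm, as the interface text tells. Its arguments: {"type":"object","properties":{"plan":{"type":"array","items":{"type":"array"}},"squeeze":{"type":"number"}},"required":["plan"]}

```bash
mkdir -p pics
cat > h.py <<'E'
import numpy as np, cv2
from scipy.spatial.transform import Rotation as R
from workcell import env
def cam(p):
    f=p["frame"].shape[0]/2/np.tan(np.radians(p["fovy"]/2))
    K=np.array([[f,0,p["cx"]],[0,f,p["cy"]],[0,0,1.]])
    o=np.array(p["orientation"],float)
    M=o if o.shape==(3,3) else R.from_euler('xyz',o,degrees=True).as_matrix()
    return K,np.array(p["D"],float),M,np.array(p["position"],float)
def atz(p,pts,z):
    K,D,M,t=cam(p)
    u=cv2.undistortPoints(np.array(pts,float).reshape(-1,1,2),K,D).reshape(-1,2)
    d=np.c_[u,np.ones(len(u))]@M.T
    return t+d*((z-t[2])/d[:,2])[:,None]
def proj(p,X):
    K,D,M,t=cam(p)
    return cv2.projectPoints((np.array(X,float).reshape(-1,3)-t)@M,np.zeros(3),np.zeros(3),K,D)[0].reshape(-1,2)
def bydepth(p,pt):
    K,D,M,t=cam(p); c,r=map(int,np.round(pt)); z=p["z_map"][r,c]
    u=cv2.undistortPoints(np.array([[pt]],float),K,D).reshape(2)
    return t+M@(np.r_[u,1]*z)
def save(p,n): cv2.imwrite(n,p["frame"][:,:,::-1])
E
python3 - <<'E'
from h import *
for n in("top","scene"):
    p=env.grab_frame(n); save(p,f"pics/{n}0.png"); print(n,p["position"],p["orientation"],p["fovy"])
    for l,z in(("carrier",0),("large_recess",15),("small_recess",15),("large_disc",24),("small_disc",24),("timer",0),("cool_rack",0),("bottle",0),("tape_roll",0)):
        for d in env.landmark_of(p,l)[:3]:
            print(l,round(d["score"],2),np.round(d["point"]),np.round(atz(p,[d["point"]],z)[0],1))
E
```

```text
top [ 341.48596752  366.46715586 1035.46236571] [-170.88416294   -0.76916033  -90.2129167 ] 42.24708234869303
carrier 0.95 [332. 206.] [509.5 359.2   0. ]
carrier 0.3 [287. 181.] [562.5 449.    0. ]
large_recess 0.85 [305. 200.] [519.7 412.4  15. ]
small_recess 0.82 [331. 183.] [555.4 359.4  15. ]
large_disc 0.65 [326. 226.] [465.4 371.1  24. ]
small_disc 0.58 [338. 276.] [367.9 347.7  24. ]
small_disc 0.57 [351. 210.] [498.5 320.2  24. ]
small_disc 0.5 [425. 221.] [476.5 174.5  24. ]
timer 0.93 [276. 246.] [428.7 470.1   0. ]
cool_rack 0.78 [387. 172.] [581.4 244.8   0. ]
cool_rack 0.26 [283. 180.] [564.6 458.4   0. ]
cool_rack 0.24 [350. 210.] [501.9 322.2   0. ]
bottle 0.96 [249. 162.] [600.6 528.1   0. ]
tape_roll 0.81 [303. 149.] [629.2 417.    0. ]
tape_roll 0.69 [331. 182.] [560.4 359.3   0. ]
scene [125.69954345 900.82852491 591.17895509] [-127.82903221   -0.34972518 -146.34053983] 42.537575690562285
carrier 0.85 [307. 230.] [514.3 360.1   0. ]
large_recess 0.74 [289. 240.] [516.2 409.5  15. ]
large_recess 0.55 [233. 224.] [618. 430.  15.]
small_recess 0.53 [246. 251.] [556.3 468.9  15. ]
large_disc 0.71 [328. 233.] [466.7 368.   24. ]
small_disc 0.75 [385. 260.] [358.3 370.8  24. ]
small_disc 0.72 [379. 181.] [466.  192.9  24. ]
small_disc 0.66 [328. 213.] [495.  325.1  24. ]
timer 0.89 [315. 288.] [428.5 460.7   0. ]
cool_rack 0.91 [310. 186.] [582.6 252.7   0. ]
bottle 0.82 [201. 270.] [599.  530.2   0. ]
tape_roll 0.56 [233. 222.] [635.1 413.8   0. ]
```

View pics/top0.png

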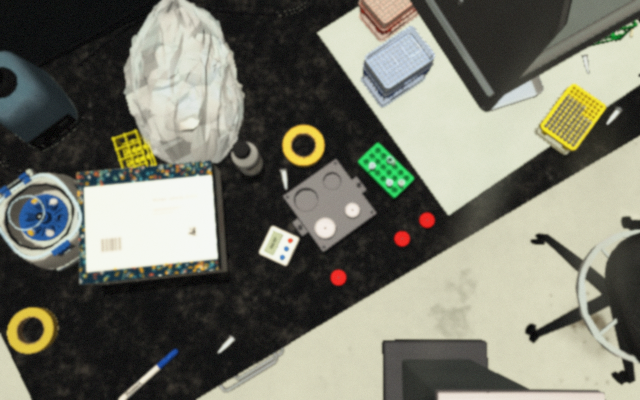

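View pics/scene0.png

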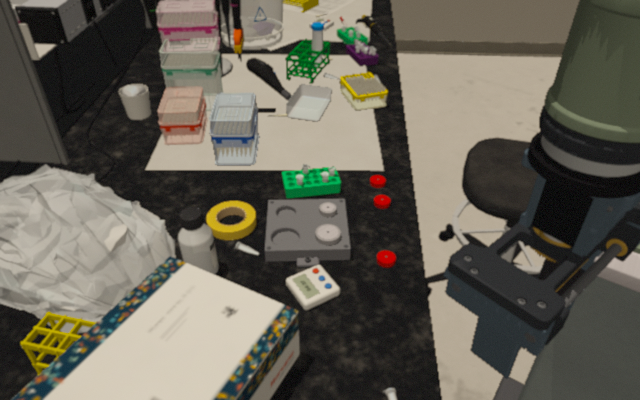

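The top view shows five round disc-like things. On the carrier, a large grey disc at (326,228) and a small grey one at (352,210). On the table, red look-alikes at (338,277), (402,239) and (427,220). The grey ones are meant, since they lie on the carrier and are steel-coloured. I'll confirm this in a crop.

Run:
```python
from h import *
p=env.grab_frame("top")
cv2.imwrite("pics/crop1.png",cv2.resize(p["frame"][140:300,250:450,::-1],None,fx=4,fy=4,interpolation=cv2.INTER_CUBIC)[:600])
w=env.grab_frame("wrist"); s=env.state()
print(s["ee_pos"],s["ee_rot"],s["time_s"],s["force"]); print(w["position"],w["orientation"],w["fovy"])
```

```text
[138.79815749 558.0432563  213.9909837 ] [ 1.79991655e+02 -1.58295792e-03  1.66032159e+02] 1.1 [ 0.57031512  0.02180093 -0.29730849]
[ 69.93774215 574.50284949 384.35118317] [1.65535876e+02 1.34536834e-02 7.59489604e+01] 71.0029263550844
```

View pics/crop1.png

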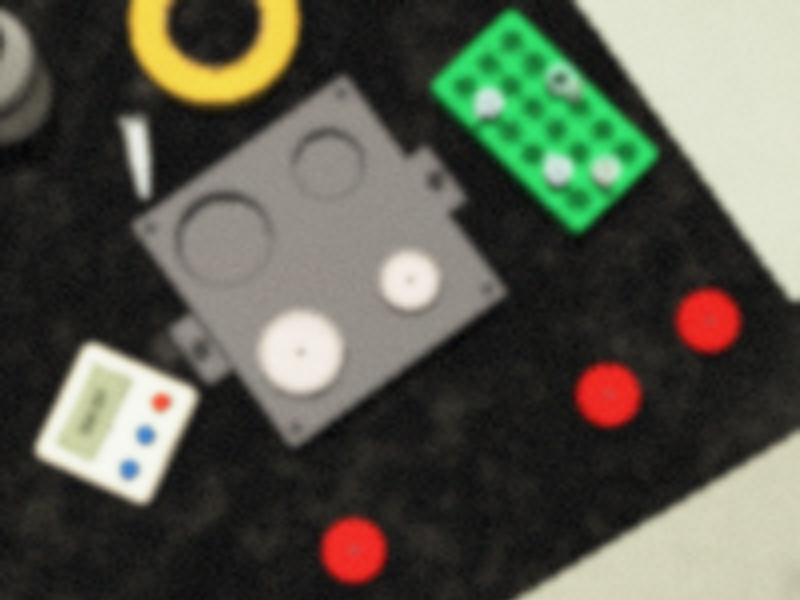

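The crop confirms it: the plain grey large disc is at crop (300,352) and the small one at (409,280), both on the carrier. All three red ones are off it. I'll move above the carrier to measure closer.

move_arm --plan '[[[3.5,-2.2,0],5,0.3],[[4,-2.6,0],5,0.6],[[4,-2.6,0],5,0.7],[[4,-2.6,0],5,0.7],[[4,-2.6,0],5,0.7]]'

```text
time_s: 1.6
ee_pos: [335.2, 430.9, 214.1]
ee_rot: [180.0, 0.0, -168.7]
force: [0.3, 1.1, -0.7]
gripper_width: 53.7
gripper_force: 0.0
```

move_arm --plan '[[[4,-2.6,0],6,0.7],[[4,-2.6,0],6,0.7],[[4,-2.6,0],6,0.7],[[2,-1.1,0],5,0.7],[[0,0,0],0,0.7]]'

```text
time_s: 2.1
ee_pos: [476.4, 341.2, 213.7]
ee_rot: [-180.0, 0.0, -146.2]
force: [-0.6, -0.1, -0.0]
gripper_width: 27.6
gripper_force: 0.0
```

```bash
cat > look.py <<'E'
import sys
from h import *
def look(name):
    s=env.state(); print("t",s["time_s"],"tcp",np.round(s["ee_pos"],1),"rot",np.round(s["ee_rot"],1),"w",round(s["gripper_width"],1),"F",np.round(s["force"],1))
    p=env.grab_frame("wrist"); save(p,f"pics/{name}.png")
    out={}
    for l,z in(("carrier",0),("large_recess",15),("small_recess",15),("large_disc",24),("small_disc",24)):
        for d in env.landmark_of(p,l)[:2]:
            print(l,round(d["score"],2),np.round(d["point"]),np.round(atz(p,[d["point"]],z)[0],1))
    return p
if __name__=="__main__": look(sys.argv[1])
E
python3 look.py w1
```

```text
t 2.1 tcp [476.4 341.2 213.7] rot [-180.     0.  -146.2] w 27.6 F [-0.6 -0.1 -0. ]
carrier 0.62 [319. 206.] [508.6 362.5   0. ]
carrier 0.32 [226. 203.] [578.7 249.8   0. ]
large_recess 0.56 [346. 235.] [519.5 415.9  15. ]
large_recess 0.53 [299. 236.] [557.1 361.   15. ]
small_recess 0.59 [300. 234.] [554.  360.8  15. ]
large_disc 0.56 [345. 186.] [462.1 371.8  24. ]
small_disc 0.7 [369. 112.] [369.2 343.1  24. ]
small_disc 0.67 [296. 187.] [498.  319.3  24. ]
```

View pics/w1.png

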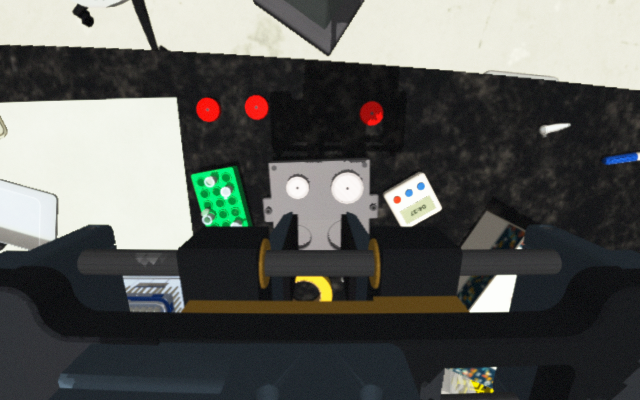

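The wrist view shows the large disc at (347,188) and the small one at (298,187), with the recesses half hidden by the fingers. I'll refine with blob centroids and carrier corners.

Run:
```python
from h import *
def blobs(p,guess):
    K,D,M,t=cam(p); im=p["frame"].astype(int)
    for n,g,r in guess:
        c0=proj(p,[g])[0]; m=(im.min(2)>165).astype(np.uint8)
        k,l,s,c=cv2.connectedComponentsWithStats(m)
        i=min(range(1,k),key=lambda i:np.hypot(*(c[i]-c0)) if s[i,4]>60 else 1e9)
        ys,xs=np.where(l==i); X=atz(p,np.c_[xs,ys],34)
        print(n,s[i].tolist(),np.round(X.mean(0),1),"extent",np.round(np.ptp(X,0)[:2],1))
w=env.grab_frame("wrist"); 
G=[("L",[464,371,34],21),("S",[498,320,34],15)]
blobs(w,G)
t=env.grab_frame("top"); blobs(t,G)
crop=lambda a:np.array(a)/4+[250,140]
C=atz(t,crop([(345,75),(508,293),(294,448),(132,226)])-.4,24)
print("corners",np.round(C,1).tolist(),np.round(C.mean(0),1)); d=np.roll(C,-1,0)-C
print(np.linalg.norm(d,axis=1),np.degrees(np.arctan2(d[:,1],d[:,0])))
print("recess",np.round(atz(t,crop([(224,239),(328,165)])-.4,20),1))
print("wrist corners",np.round(atz(w,[(272,162),(368,160)],24),1))
# depth edges: top-face points from z_map of both
for p in(t,w):
    K,D,M,tt=cam(p); r,c=np.mgrid[0:400,0:640]; z=p["z_map"]
    u=cv2.undistortPoints(np.c_[c.ravel(),r.ravel()].astype(float).reshape(-1,1,2),K,D).reshape(-1,2)
    X=tt+(np.c_[u,np.ones(len(u))]*z.ravel()[:,None])@M.T
    k=(z.ravel()>0)&(abs(X[:,2]-24)<4)&(np.hypot(X[:,0]-510,X[:,1]-363)<105)
    Q=X[k]; print(len(Q),Q[:,2].mean()); b=cv2.minAreaRect(Q[:,:2].astype(np.float32)); print(b)
```

```text
L [326, 174, 35, 32, 833] [461.7 373.7  34. ] extent [41.9 41.6]
S [266, 165, 45, 53, 920] [504.  313.3  34. ] extent [67.  60.9]
L [316, 218, 11, 10, 76] [472.1 380.8  34. ] extent [17.7 19.5]
S [316, 218, 11, 10, 76] [472.1 380.8  34. ] extent [17.7 19.5]
corners [[603.2, 350.4, 24.0], [492.4, 270.2, 24.0], [416.1, 376.0, 24.0], [526.3, 456.2, 24.0]] [509.5 363.2  24. ]
[136.77473391 130.38994067 136.29019174 130.88460974] [-144.12780003  125.79149359   36.08006519  -53.99569642]
recess [[520.4 410.8  20. ]
 [557.9 359.   20. ]]
wrist corners [[484.4 278.7  24. ]
 [413.3 379.5  24. ]]
526 24.156134522266925
((473.5736083984375, 375.2823486328125), (184.85800170898438, 107.13103485107422), 71.14872741699219)
5107 23.55390109885988
((508.08135986328125, 350.5914001464844), (156.19212341308594, 187.15037536621094), 84.98976135253906)
```

move_arm --plan '[[[-2.4,0.3,0],1.1,0.72],[[-2.4,0.3,-1],1.1,0.72],[[0,0,-4.5],0,0.72],[[0,0,-4.5],0,0.72],[[0,0,-4.5],0,0.72]]'

```text
time_s: 3.0
ee_pos: [425.3, 349.8, 68.3]
ee_rot: [180.0, 0.1, -143.7]
force: [1.8, -0.7, -0.6]
gripper_width: 25.3
gripper_force: 0.0
```

move_arm --plan '[[[0,0,-2.2],0,0.72],[[0,0,0],0,0.72]]'

```text
time_s: 3.2
ee_pos: [423.2, 347.8, 43.9]
ee_rot: [-180.0, -0.4, -143.7]
force: [0.4, 0.2, 0.5]
gripper_width: 25.7
gripper_force: 0.0
```

```bash
cat > tocar.py <<'E'
from h import *
a=np.radians(36); Rc=np.array([[np.cos(a),-np.sin(a)],[np.sin(a),np.cos(a)]]); C0=np.array([509.5,363.2])
car=lambda X:(np.asarray(X)[...,:2]-C0)@Rc
E
python3 look.py w2
python3 - <<'E'
from tocar import *
t=env.grab_frame("top"); print("top L,S",atz(t,[(324.7,227.7),(352.1,209.7)],34)); print(car(atz(t,[(324.7,227.7),(352.1,209.7)],34)))
print("tcp car",car(env.state()["ee_pos"]))
cv2.imwrite("pics/top2.png",cv2.resize(t["frame"][160:270,260:400,::-1],None,fx=5,fy=5,interpolation=cv2.INTER_CUBIC))
E
```

```text
t 3.2 tcp [423.2 347.8  43.9] rot [-180.    -0.4 -143.7] w 25.7 F [0.4 0.2 0.5]
large_disc 0.92 [315. 283.] [460.5 371.6  24. ]
small_disc 0.96 [171. 144.] [433.6 231.3  24. ]
small_disc 0.81 [361. 160.] [366.7 341.9  24. ]
top L,S [[461.8192783  372.77346464  34.        ]
 [497.18878225 319.0946669   34.        ]]
[[-32.94737283  35.77112062]
 [-35.88444872 -28.44561179]]
tcp car [-75.00892286  37.81578431]
```

View pics/w2.png

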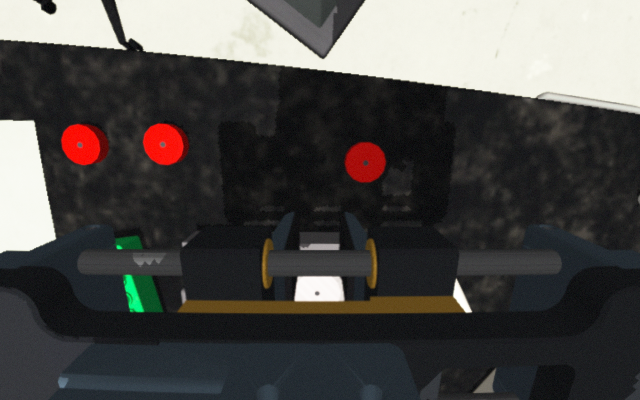

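move_arm --plan '[[[0.1,-0.1,-1.7],-0.3,0.72],[[0.5,0.3,0],0,0.72],[[0.5,0.3,0],0,0.72],[[0.5,0.3,0],0,0.72],[[0.5,0.3,0],0,0.72]]'

```text
time_s: 4.05
ee_pos: [447.5, 360.5, 30.6]
ee_rot: [180.0, 0.0, -144.1]
force: [-1.5, -1.1, 0.3]
gripper_width: 25.7
gripper_force: 0.5
```

move_arm --plan '[[[0.6,0.4,0],0,0.72],[[0.6,0.4,0],0,0.72],[[0.6,0.4,0],0,0.72],[[0.6,0.4,0],0,0.72],[[0.5,0.3,0],0,0.72]]'

```text
time_s: 4.55
ee_pos: [476.3, 379.4, 30.0]
ee_rot: [180.0, -0.0, -144.1]
force: [-1.9, -1.4, 2.6]
gripper_width: 25.1
gripper_force: 1.2
```

```bash
cat > chk.py <<'E'
import sys
from tocar import *
s=env.state(); print("t",s["time_s"],"tcp",np.round(s["ee_pos"],1),"car",np.round(car(s["ee_pos"]),1),"yaw",np.round(s["ee_rot"][2]+180,1),"F",np.round(s["force"],1))
for n in("top","scene"):
    t=env.grab_frame(n)
    c=proj(t,[[520,385,24]])[0].astype(int)
    a,b=max(c[0]-65,0),max(c[1]-45,0)
    I=cv2.resize(t["frame"][b:b+90,a:a+130,::-1],None,fx=6,fy=6,interpolation=cv2.INTER_CUBIC)[:300*2]
    for X in([519.8,410.3,24],[557.4,358.5,24]):
        q=((proj(t,[X])[0]-[a,b]+.5)*6).astype(int); cv2.drawMarker(I,tuple(int(v) for v in q),(255,0,0),0,12)
    if n in sys.argv[2:]: cv2.imwrite(f"pics/{sys.argv[1]}_{n}.png",I); print(n,"crop origin",a,b)
    for l in("large_disc","small_disc"):
        for d in env.landmark_of(t,l)[:2]:
            X=atz(t,[d["point"]],24)[0]; print(n,l,round(d["score"],2),np.round(d["point"]),"car",np.round(car(X),1))
E
python3 chk.py c1 scene top
```

```text
t 4.55 tcp [476.3 379.4  30. ] car [-17.3  32.6] yaw 35.9 F [-1.9 -1.4  2.6]
top crop origin 253 154
top small_disc 0.5 [340. 274.] car [-123.2   64.1]
top small_disc 0.49 [428. 219.] car [-138.4 -139.4]
scene crop origin 230 181
scene large_disc 0.82 [297. 231.] car [18.6 22.6]
scene small_disc 0.7 [375. 179.] car [-129.  -118.5]
scene small_disc 0.67 [380. 202.] car [-129.3  -49.4]
```

View pics/c1_scene.png

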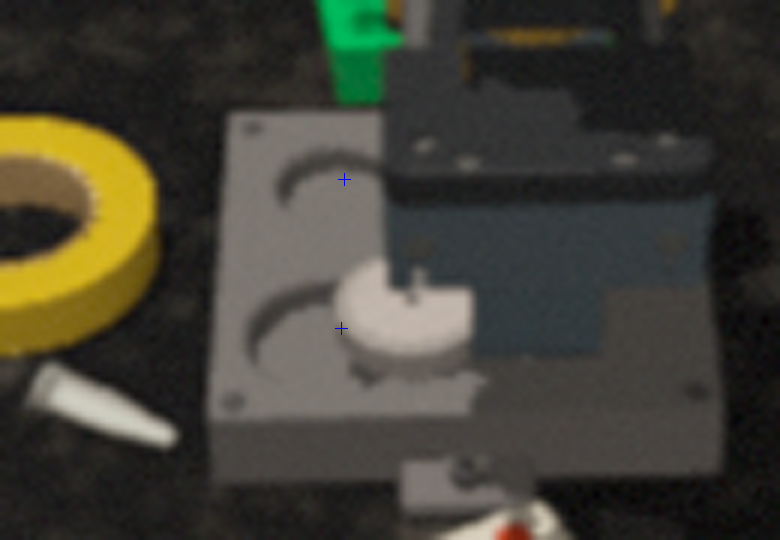

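The disc at crop (405,305) is cradled against the fingers, about 18 mm short of the recess centre marked at (341,328), and in line with it. I'll lower slightly and push on in small steps.

move_arm --plan '[[[0.24,0.18,-0.2],0,0.72],[[0.3,0.2,0],0,0.72],[[0.24,0.18,0],0,0.72],[[0.24,0.18,0],0,0.72],[[0.16,0.12,0],0,0.72]]'

```text
time_s: 5.35
ee_pos: [487.9, 387.8, 28.0]
ee_rot: [180.0, -0.0, -144.1]
force: [-1.5, -1.6, 1.3]
gripper_width: 25.5
gripper_force: 1.5
```

```bash
python3 chk.py c2 scene
```

```text
t 5.35 tcp [487.9 387.8  28. ] car [-3.  32.6] yaw 35.9 F [-1.5 -1.6  1.3]
top small_disc 0.51 [340. 273.] car [-121.6   63.4]
top small_disc 0.51 [425. 221.] car [-137.3 -132. ]
scene crop origin 230 181
scene large_disc 0.65 [292. 231.] car [27.5 22.8]
scene small_disc 0.77 [387. 261.] car [-121.    96.6]
scene small_disc 0.57 [375. 182.] car [-127.1 -110.6]
```

View pics/c2_scene.png

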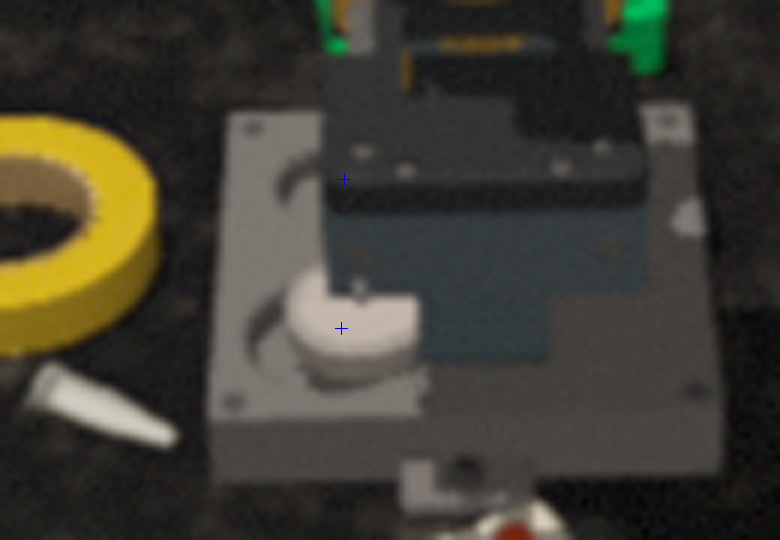

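The disc is starting to tip into the recess, with its leading edge at crop (290,310). A little further.

move_arm --plan '[[[0.16,0.12,0],0,0.72],[[0.16,0.12,0],0,0.72],[[0.16,0.12,0],0,0.72],[[0,0,0],0,0.72]]'

```text
time_s: 6.05
ee_pos: [492.9, 391.6, 27.9]
ee_rot: [180.0, 0.1, -144.1]
force: [-0.4, -0.1, -0.3]
gripper_width: 25.2
gripper_force: 0.0
```

```bash
python3 chk.py c3 scene
```

```text
t 6.05 tcp [492.9 391.6  27.9] car [ 3.3 32.7] yaw 35.9 F [-0.4 -0.1 -0.3]
top small_disc 0.64 [341. 275.] car [-125.6   63.9]
top small_disc 0.61 [351. 206.] car [-28.5 -31.8]
scene crop origin 230 181
scene large_disc 0.57 [287. 232.] car [34.5 25.3]
scene small_disc 0.81 [386. 261.] car [-118.8   97.4]
scene small_disc 0.56 [382. 202.] car [-131.7  -49.6]
```

View pics/c3_scene.png

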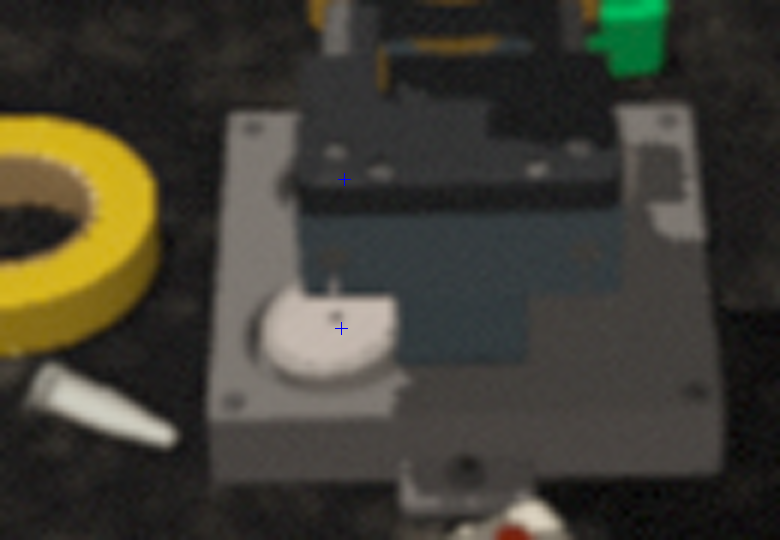

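move_arm --plan '[[[0,0,3],0,0.75],[[-0.8,-3,0],0,0.8],[[-0.9,-3.2,0],0,0.8],[[-0.9,-3.2,0],0,0.8],[[0,0,0],0,0.8]]'

```text
time_s: 6.85
ee_pos: [464.3, 293.6, 57.9]
ee_rot: [-180.0, -0.2, -144.2]
force: [0.6, 0.3, 0.0]
gripper_width: 18.3
gripper_force: 0.0
```

```bash
cat > disc.py <<'E'
import sys
from tocar import *
def cloud(n):
    p=env.grab_frame(n); K,D,M,tt=cam(p); r,c=np.mgrid[0:400,0:640]; z=p["z_map"]
    u=cv2.undistortPoints(np.c_[c.ravel(),r.ravel()].astype(float).reshape(-1,1,2),K,D).reshape(-1,2)
    X=tt+(np.c_[u,np.ones(len(u))]*z.ravel()[:,None])@M.T
    I=p["frame"].reshape(-1,3).astype(int); return X[z.ravel()>0],I[z.ravel()>0]
s=env.state(); print("t",s["time_s"],"tcp",np.round(s["ee_pos"],1),"car",np.round(car(s["ee_pos"]),1),"w",s["gripper_width"])
for n in("scene","top"):
    X,I=cloud(n); q=car(X)
    w=(I.min(1)>140)&(np.ptp(I,axis=1)<40)&(abs(q[:,0])<66)&(abs(q[:,1])<63)&(X[:,2]>10)&(X[:,2]<45)
    g=(np.ptp(I,axis=1)<40)&(abs(q[:,0])<10)&(abs(q[:,1])<50)&(X[:,2]<30)
    print(n,"ref top z",np.median(X[g,2]).round(1))
    for nm,k in(("L",w&(q[:,1]>3)),("S",w&(q[:,1]<-3))):
        if k.sum()<10: continue
        P=np.c_[q[k],X[k,2]]; A=np.c_[P[:,:2]-P[:,:2].mean(0),np.ones(len(P))]
        c=np.linalg.lstsq(A,P[:,2],rcond=None)[0]
        e,_=cv2.minEnclosingCircle(P[:,:2].astype(np.float32)),0
        print(nm,k.sum(),"mean",P.mean(0).round(1),"circ",np.round(e[0],1),round(e[1],1),"zmed",np.median(P[:,2]).round(1),"tilt deg",np.degrees(np.arctan(c[:2])).round(1))
E
python3 disc.py
```

```text
t 6.85 tcp [464.3 293.6  57.9] car [-77.5 -29.7] w 18.337298800320582
scene ref top z 24.9
L 303 mean [36.8 35.1 30.6] circ [36.5 34.6] 19.3 zmed 30.7 tilt deg [-11.7  -3.4]
S 116 mean [-34.  -25.5  35. ] circ [-33.4 -26.3] 13.9 zmed 35.0 tilt deg [-0.7  1.1]
top ref top z 24.5
L 321 mean [34.9 32.4 28.9] circ [12.9 34.7] 53.6 zmed 29.2 tilt deg [-8.6 -4.7]
```

The large disc still hangs with its back edge on the rim, tilted about 12°. I'll go back and nudge it further.

move_arm --plan '[[[0.7,3.0,0],0,0.72],[[0.75,3.1,0],0,0.72],[[0.75,3.2,0],0,0.72],[[0,0,0],0,0.72],[[0,0,-2],0,0.72]]'

```text
time_s: 7.45
ee_pos: [490.4, 393.5, 39.9]
ee_rot: [180.0, 0.4, -143.9]
force: [-0.4, 0.4, 0.4]
gripper_width: 25.5
gripper_force: 0.0
```

move_arm --plan '[[[0,0,-1],0,0.72],[[0.3,0.2,0],0,0.72],[[0.3,0.2,0],0,0.72],[[0.16,0.12,0],0,0.72],[[0.16,0.12,0],0,0.72]]'

```text
time_s: 7.95
ee_pos: [498.4, 397.0, 28.8]
ee_rot: [180.0, 0.1, -144.1]
force: [0.3, 0.4, -0.4]
gripper_width: 25.7
gripper_force: 0.0
```

```bash
python3 disc.py
```

```text
t 7.95 tcp [498.4 397.   28.8] car [10.9 33.9] w 25.67051997176259
scene ref top z 24.7
L 185 mean [42.8 38.1 26.1] circ [42.5 38. ] 17.8 zmed 26.1 tilt deg [1.1 0.4]
top ref top z 24.3
```

The large disc is flat and seated: top 1.4 mm above the carrier, tilt about 1°. Next, the small one.

move_arm --plan '[[[0,0,3],0,0.75],[[-1.1,-3.4,0],0,0.8],[[-1.1,-3.4,0],0,0.8],[[-1.2,-3.5,0],0,0.8],[[0,0,0],0,0.8]]'

```text
time_s: 8.55
ee_pos: [460.9, 289.6, 58.1]
ee_rot: [-180.0, -0.3, -144.2]
force: [0.3, 0.4, 0.6]
gripper_width: 18.2
gripper_force: 0.0
```

move_arm --plan '[[[0,0,-2],0,0.8],[[0,0,-1],0,0.8],[[0,0,0],0,0.8]]'

```text
time_s: 8.85
ee_pos: [462.9, 293.5, 26.7]
ee_rot: [180.0, -0.2, -144.1]
force: [0.1, 1.0, 0.3]
gripper_width: 18.1
gripper_force: 0.0
```

```bash
python3 disc.py
```

```text
t 8.85 tcp [462.9 293.5  26.7] car [-78.7 -29. ] w 18.11063957854683
scene ref top z 24.9
L 278 mean [38.4 35.5 26.2] circ [39.3 35.3] 19.9 zmed 26.2 tilt deg [-0.   0.7]
S 113 mean [-34.3 -25.3  35.2] circ [-33.6 -25.4] 13.8 zmed 35.2 tilt deg [-0.6  1.7]
top ref top z 24.3
L 355 mean [36.1 32.6 24.9] circ [20.2 30.8] 44.5 zmed 25.3 tilt deg [-4. -1.]
```

move_arm --plan '[[[0.6,0.4,0],0,0.8],[[0.6,0.4,0],0,0.8],[[0.6,0.4,0],0,0.8],[[0.6,0.4,0],0,0.8],[[0.6,0.4,0],0,0.8]]'

```text
time_s: 9.45
ee_pos: [494.1, 314.0, 28.1]
ee_rot: [180.0, -0.0, -144.1]
force: [-1.0, -1.4, 0.4]
gripper_width: 18.4
gripper_force: 0.5
```

move_arm --plan '[[[0.6,0.4,0],0,0.8],[[0.6,0.4,0],0,0.8],[[0.6,0.4,0],0,0.8],[[0.6,0.4,0],0,0.8],[[0.5,0.3,0],0,0.8]]'

```text
time_s: 9.95
ee_pos: [523.2, 333.0, 28.0]
ee_rot: [180.0, 0.0, -144.1]
force: [-0.7, 0.2, 0.2]
gripper_width: 17.9
gripper_force: 0.6
```

```bash
python3 disc.py; python3 chk.py d1 scene
```

```text
t 9.95 tcp [523.2 333.   28. ] car [ -6.7 -32.5] w 17.94373886572487
scene ref top z 25.1
L 291 mean [38.3 35.5 26.2] circ [38.4 34.5] 20.0 zmed 26.2 tilt deg [0.1 1.3]
S 96 mean [ 22.8 -29.6  35.1] circ [ 21.1 -30.1] 13.1 zmed 35.1 tilt deg [-1.1  0.9]
top ref top z 24.1
L 11 mean [37.  52.6 23.1] circ [38.7 53.9] 22.5 zmed 25.9 tilt deg [-19.6 -46. ]
t 10.05 tcp [523.6 333.2  28. ] car [ -6.2 -32.5] yaw 35.9 F [ 0.4 -0.4  0.1]
top large_disc 0.52 [306. 197.] car [40.4 29.6]
top small_disc 0.71 [338. 277.] car [-124.8   70.5]
scene crop origin 230 181
scene large_disc 0.74 [287. 235.] car [35.4 32.4]
scene small_disc 0.6 [379. 202.] car [-126.6  -50.4]
scene small_disc 0.59 [294. 211.] car [ 23.  -30.7]
```

View pics/d1_scene.png

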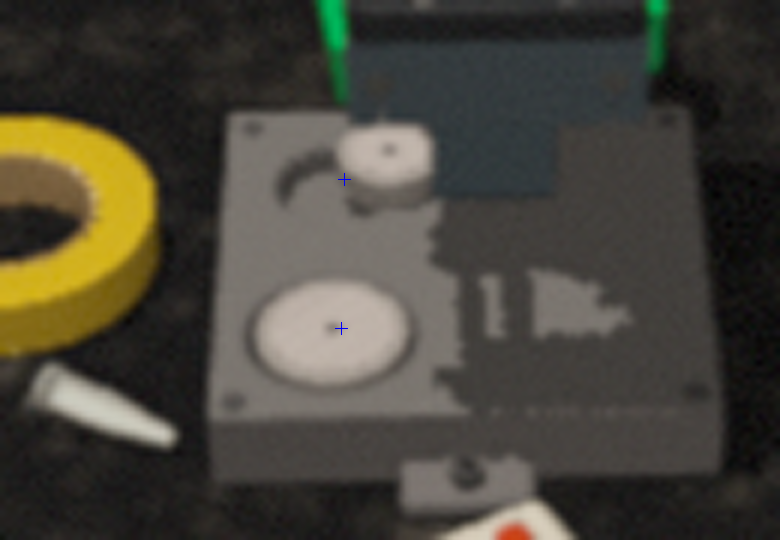

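The large disc is flush in its recess at crop (332,330). The small disc at (388,155) is in line with its recess, about 14 mm short. I'll keep pushing in small steps.

move_arm --plan '[[[0.24,0.18,0],0,0.8],[[0.24,0.18,0],0,0.8],[[0.24,0.18,0],0,0.8],[[0.24,0.18,0],0,0.8],[[0.16,0.12,0],0,0.8]]'

```text
time_s: 10.85
ee_pos: [534.2, 341.3, 28.0]
ee_rot: [180.0, 0.0, -144.1]
force: [0.2, 0.0, -0.0]
gripper_width: 18.5
gripper_force: 0.1
```

```bash
python3 disc.py
```

```text
t 10.85 tcp [534.2 341.3  28. ] car [  7.1 -32.2] w 18.52353546495357
scene ref top z 25.0
L 287 mean [38.3 35.6 26.3] circ [38.5 34.2] 20.1 zmed 26.3 tilt deg [0.1 1.2]
S 116 mean [ 37.5 -29.   31.5] circ [ 38.2 -28.9] 14.1 zmed 31.2 tilt deg [-24.9  -6.4]
top ref top z 24.2
L 10 mean [38.2 21.6 24.5] circ [42.8 35.2] 25.3 zmed 24.8 tilt deg [-1.8 -4.3]
```

Tipped in at about 25°, with the back edge on the rim. Pushing on, as with the large one.

move_arm --plan '[[[0.16,0.12,0],0,0.8],[[0.16,0.12,0],0,0.8],[[0.16,0.12,0],0,0.8],[[0,0,0],0,0.8]]'

```text
time_s: 11.35
ee_pos: [538.3, 344.5, 27.8]
ee_rot: [180.0, -0.1, -144.1]
force: [-0.3, -2.0, 0.3]
gripper_width: 18.5
gripper_force: 0.6
```

```bash
python3 disc.py
```

```text
t 11.35 tcp [538.3 344.5  27.8] car [ 12.3 -32.1] w 18.458986378973794
scene ref top z 25.1
L 258 mean [39.9 35.3 26.2] circ [38.3 34.4] 20.5 zmed 26.2 tilt deg [-0.1  0.7]
S 103 mean [ 41.5 -30.3  28.6] circ [ 40.  -31.1] 14.3 zmed 28.8 tilt deg [-11.5   0.2]
top ref top z 24.3
```

move_arm --plan '[[[0.16,0.12,0],0,0.8],[[0.08,0.06,0],0,0.8],[[0,0,0],0,0.8]]'

```text
time_s: 11.75
ee_pos: [539.0, 345.2, 27.3]
ee_rot: [180.0, -0.3, -144.1]
force: [-4.4, -3.1, 1.2]
gripper_width: 18.3
gripper_force: 2.6
```

```bash
python3 disc.py; python3 -c "
from h import *
print(env.state()['force'])"
```

```text
t 11.75 tcp [539.  345.2  27.3] car [ 13.3 -31.9] w 18.277509524275715
scene ref top z 24.8
L 246 mean [40.6 35.  26.1] circ [39.6 35.2] 20.4 zmed 26.2 tilt deg [-0.3  0.6]
S 96 mean [ 42.6 -29.6  28.2] circ [ 42.5 -30.3] 14.2 zmed 28.3 tilt deg [-10.7   1.9]
top ref top z 24.0
[-5.64428373 -2.42069592  0.38510513]
```

Lightly jammed against the far wall. I'll back off, close the fingers and press the back edge down.

move_arm --plan '[[[-0.4,-0.3,0],0,0.8],[[0,0,1.5],0,0.9],[[0,0,0],0,1],[[0,0,0],0,1],[[0,0,0],0,1]]'

```text
time_s: 12.35
ee_pos: [537.1, 343.5, 42.7]
ee_rot: [180.0, 0.0, -144.1]
force: [-0.6, -0.5, 0.1]
gripper_width: 0.4
gripper_force: 0.0
```

```bash
python3 disc.py
```

```text
t 12.35 tcp [537.1 343.5  42.7] car [ 10.7 -32.2] w 0.35508883023022214
scene ref top z 24.9
L 286 mean [38.3 35.4 26.1] circ [38.6 34.7] 19.9 zmed 26.0 tilt deg [-0.1  0.3]
S 112 mean [ 38.6 -29.9  26.2] circ [ 38.  -29.9] 13.4 zmed 26.1 tilt deg [1.2 0.1]
top ref top z 24.4
L 10 mean [37.5 51.3 21.9] circ [37.9 51.2] 5.0 zmed 23.5 tilt deg [-40.3 -49.8]
```

Backing off released it. The small disc is now flat and flush as well. I'll retreat and verify.

move_arm --plan '[[[0,0,4],0,1],[[-2,-1,4],0,1],[[-4,0,4],0,1],[[-4,0,3],0,1],[[0,0,0],0,1]]'

```text
time_s: 12.95
ee_pos: [439.6, 334.4, 192.8]
ee_rot: [179.9, 0.3, -143.9]
force: [0.5, -0.4, 0.6]
gripper_width: 0.5
gripper_force: 0.0
```

```bash
python3 disc.py; python3 chk.py f scene
```

```text
t 12.95 tcp [439.6 334.4 192.8] car [-73.5  17.8] w 0.45850763512106724
scene ref top z 25.0
L 266 mean [38.2 35.3 26.2] circ [38.8 34.5] 19.4 zmed 26.2 tilt deg [-0.2  0.7]
S 106 mean [ 38.  -29.9  26.3] circ [ 37.4 -30.6] 14.1 zmed 26.3 tilt deg [0.3 1.1]
top ref top z nan
L 13 mean [31.9 54.4 23.5] circ [28.5 58.7] 22.1 zmed 25.3 tilt deg [ 4.2 32.2]
t 13.05 tcp [441.6 333.7 189. ] car [-72.3  16. ] yaw 36.0 F [-0.2  0.4  0.2]
top large_disc 0.37 [306. 200.] car [35.4 32. ]
top small_disc 0.74 [340. 277.] car [-128.    67.7]
top small_disc 0.71 [400. 239.] car [-137.8  -71.8]
scene crop origin 230 181
scene large_disc 0.69 [285. 238.] car [38.7 40. ]
scene large_disc 0.61 [308. 234.] car [ 0.8 30.1]
scene small_disc 0.69 [387. 261.] car [-120.1   96.4]
scene small_disc 0.57 [283. 218.] car [ 42.5 -11.2]
  return _methods._mean(a, axis=axis, dtype=dtype,
  ret = ret.dtype.type(ret / rcount)
```

View pics/f_scene.png

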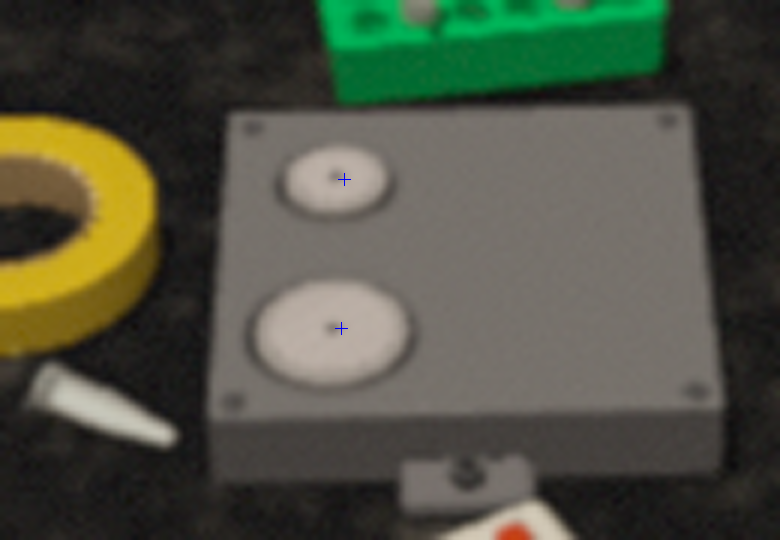

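Both discs sit flush in their recesses, at crop (335,178) and (332,330), and the bystanders in view have not moved.

```bash
python3 -c "
from workcell import env
print(env.job_done())"
```

```text
the job is handed in; nothing more can be done
None
```

Both discs lie flat in their matching recesses, the bystanders in the final picture were not moved, and the job was handed in at about 13 s; the judge's verdict was not shown.

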